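Gauge a casting mould before the pour

ROBOT

A 6-joint arm with a two-finger parallel gripper is mounted at the origin on the work surface. World frame = base frame: x ahead of the robot, y to its left, z up, the work surface at z = 0. Lengths are in m, angles in rad, forces in N, time in s.
With the tool pointing down it reaches from about 0.35 to 0.775 m from the base axis. Payload 5.5 kg.
Tool frame: the origin (TCP) lies midway between the tips of the shut fingers; the grasp point (between the pads) lies 19 mm behind it (env.hold_point_z is the distance from the TCP to the grasp point, in m); z points along the fingers, y is the line along which they close (so a half turn about z gives the same grasp; the last joint's range is limited). The gripper opens to 85 mm and grips with 20 to 120 N. Pads are 22 mm wide; open, the fingers measure 114 mm over their backs; the gripper's body (76 mm by 85 mm) begins 54 mm behind the grasp point. The pads swing forward as they close: fully open they stand 13 mm farther back than shut.
Start: joints at [-1.437, 0.313, 0.046, 1.304, 0, 1.431], TCP at [0.155, -0.554, 0.231] pointing down, gripper open.
Joint ranges: [-2.76, 2.76], [-0.86, 1.69], [-1.03, 1.26], [-2.2, 2.34], [-1.47, 1.5], [-3.14, 3.14]. Speed limits (rad/s): [2.57, 2.57, 3.14, 3.14, 3.14, 3.14].

INTERFACE

Orientations are given as a unit quaternion [w, x, y, z].
In Python, from workcell import env, read_camera gives the robot as it stands. The module is installed in compiled form; this text tells all that it offers.
- The arm moves only by the tool carry_out, never from a script. Its argument "moves" is a list of rows, each an object of numbers: "tx", "ty", "tz": the shift along the world's x, y, z in cm; "wx", "wy", "wz": the turn, a rotation vector about the world's x, y, z in rad; "claw": the closure, from -1 (fully open) to 1 (shut). A call has 1 to 8 rows; each row shifts and turns the commanded pose from where the row before left it; what a row does not reach is not made up. A row lasts 1/8 s, in which the tool goes at most 62.5 mm and 10.7 degrees, less where a joint would pass 70% of its speed; a pose out of reach is approached as far as the arm can. A call is refused whole if a number of a shift passes 6.25 or a number of a turn 0.188, either way. A call with a gripper value outside its range is refused whole. The fingers move at their own pace and stop on an object; "newtons" is the grip in N (left out, the last holds). Time passes only in rows, so rows that do not move let the fingers close. It gives the time, the measured TCP pose, the force, the opening and the grip force at its end, in the units of the state.
- env.get_state(): the state, without advancing time (a new reading comes with each control period).
- read_camera(name): name is "side" or "top" or "wrist"; returns a dict with "image" (480x640x3 uint8, blue, green, red), "z_map" (480x640 float32, m along the optical axis (not along the pixel's ray), 0 where there is no reading), "fx", "fy", "cx", "cy" (pixels), "k1" (the pictures are not rectified: a ray, as slopes to the right and down, at radius r is drawn at 1 + k1 r^2 times it, then the intrinsics apply), "camera_from_world" (4x4, takes a point from world to camera coordinates); the wrist camera has in their place "hand_eye" (4x4, takes a point from camera to tool coordinates, whose origin is the TCP and whose axes are the flange's). Camera axes: x right, y down, z forward; pixel columns grow to the right and rows downward; lengths in m; the calibration is good to about 2 mm. A picture is of the moment at which its call begins: read the wrist's pose just before it.
- env.hand_in(): hands the job in; it is judged then, once.
The state is a dict: "clock": time; "joint_pos": joint angles; "qvel": joint speeds; "tau": joint torques, N m; "tcp_pos": TCP position; "orientation": TCP orientation; "wrist_force": force on the tool from outside, world axes, zero at the start; "ft_torque": the same for the moment, N m; "finger_gap": finger opening in m; "grip_force": force on a finger pad.
Only numpy, scipy, OpenCV 4.12 (cv2) and the standard library are available. Lean on these libraries where they do the work, as an engineer would, in place of code of your own. Each camera call takes 0.05 s, during which the arm holds its last target. There are 200 camera calls.

TASK

Check the aluminium casting mould before the pour: take the flat gauge blade out of its wooden block and push it down into the gap on top of the mould until its handle sits on the mould, and leave it there. Then take the gauge rod off its rest, slide it tip first down the mould's slanting tube until the collar stops on the tube's mouth, draw it right out again, and present it for reading: hold the rod level with its tip about a hand's breadth above the round white disc, and finish while still holding it there. Leave the jars, bricks, cup and brush where they are.

Things in the scene. Friction and masses are not known exactly. Their poses are not given: they have to be found in the camera images.
- mould: Fixed two-part aluminium mould on a dark base plate. Origin: middle of the block's footprint, on the bench. Own x points to the side from which the tube rises (away from the robot at yaw 0, turned up to 0.4 rad), z up. Block 100 x 100 mm, from 12 to 92 mm above the bench; base plate 12 mm thick, from -55 to +135 mm along x, 120 mm wide.
- gap (a point): Middle of the mouth of the gap in the mould's flat top, 92 mm above the bench and straight above the mould's origin. The gap is a slot 24 mm long (along the mould's x) by 5 mm wide (along y), 45 mm deep, its edges broken by 2 mm.
- tube: Fixed straight steel tube on the mould, rising outward 40 degrees above horizontal in the mould's x-z plane. Origin: centre of its mouth, 120 mm along x and 94 mm up from the mould's origin. Own z is its axis, pointing up and out of the mouth. Bore 14 mm, widening to a funnel, 22 mm inside and 28 mm outside at the rim; 84 mm long.
- stand: Fixed wooden block in which the blade stands at first, 75 x 65 mm, 45 mm high; origin at the centre of its underside.
- blade: Loose gauge blade, 50 g, upright, handle on top. Origin: centre of the handle's underside (the shoulder), which rests on the block at first, 45 mm above the bench. Wooden handle 30 mm (own x) by 14 mm (y), 40 mm high; steel blade below it 20 mm (x) by 3 mm (y), reaching 31 mm down. z up. Half a turn about z makes no difference.
- rest: Fixed wooden rest of the rod, base 210 x 75 mm; two notched uprights 50 mm before (tip side) and 112 mm behind its origin along its own x, notch cheeks to 77 and 73 mm high. Between them the rod lies free.
- rod: Loose gauge rod, 100 g, lying level on the rest, axis 70 mm above the bench, tip towards the robot. Origin: on the axis at the collar's stop face. Own x runs from tip to handle, z up. Tip at x = -80 mm. Aluminium shaft 10 mm across with tapered tip and dark rings; brass collar 26 mm across, x = 0 to 12 mm; square wooden handle 18 x 18 mm, x = 12 to 124 mm. Balances near the collar.
- rod_grip (a point): Point on the rod's axis inside the wooden handle, 60 mm behind the collar's stop face, with free room for fingers either side.
- rod_tip (a point): The tip of the rod, 80 mm before the collar's stop face.
- disc: Fixed round white disc lying on the bench, 120 mm across, 8 mm thick, over which the rod's tip is read; origin at the centre of its underside.
- brick_stack: Bystander: neat stack of tiny white plaster bricks, 44 x 42 x 44 mm high; origin at the centre of its underside.
- brick_pile: Bystander: low pile of tiny white plaster bricks, 66 x 28 x 22 mm high; origin at the centre of its underside.
- paint_jar: Bystander: small glass jar with a black cap, 44 mm across, 50 mm high; origin at the centre of its underside.
- tall_jar: Bystander: grey plastic jar with a white cap, 48 mm across, 75 mm high; origin at the centre of its underside.
- cup: Bystander: empty white plastic cup, 64 mm across the rim, 70 mm high; origin at the centre of its underside.
- brush: Bystander: a broad flat brush with a wooden handle, about 200 mm long, lying on the bench on the far left.
Mind the look-alikes: they are no part of the job. Leave any yellow look-alike of the mould alone. There is more than one size of the disc; the one meant has the size given above.

How it is judged:
By the outcome, as a careful person would: the job done as asked, in the order asked, and still so for the second after the job is handed in, while the arm keeps its last pose, push and grip.
It also fails if it takes over 72 s, if anything falls off the work surface, if the arm or the gripper's body presses on something with over 40 N, if the wrist force passes 120 N, or if a joint passes its speed limit or range.

## Working session

There is one attempt and no reset: what is moved stays moved. The work goes in short steps, Python scripts to look and compute and a tool call to move; the robot and the scene stay as the last step left them, time stands still between calls to the robot, and variables do not carry over. Pictures are saved under pics/ and viewed, at most 10 in all, crops included, and the job is handed in when it is done.

Besides the shell and the picture viewer there is one more tool, called by a JSON object that holds its "fn" and its "kwargs". carry_out: Moves the arm, as the interface text tells. Its arguments: {"type":"object","properties":{"moves":{"type":"array","items":{"type":"object","properties":{"tx":{"type":"number"},"ty":{"type":"number"},"tz":{"type":"number"},"wx":{"type":"number"},"wy":{"type":"number"},"wz":{"type":"number"},"claw":{"type":"number"}}}},"newtons":{"type":"number"}},"required":["moves"]}

```bash
mkdir -p pics; cat > h.py <<'E'
import numpy as np, cv2
from workcell import env, read_camera
from scipy.spatial.transform import Rotation as R
def T_cw(c, s=None):
    if 'camera_from_world' in c: return np.linalg.inv(np.array(c['camera_from_world']))
    T=np.eye(4); q=s['orientation']; T[:3,:3]=R.from_quat([q[1],q[2],q[3],q[0]]).as_matrix(); T[:3,3]=s['tcp_pos']
    return T@np.array(c['hand_eye'])
def slopes(c,uv):
    uv=np.atleast_2d(np.asarray(uv,float)); d=(uv-[c['cx'],c['cy']])/[c['fx'],c['fy']]; m=d.copy()
    for _ in range(20): m=d/(1+c['k1']*(m**2).sum(1,keepdims=True))
    return m
def plane(c,uv,z,s=None):
    T=T_cw(c,s); m=slopes(c,uv); d=np.c_[m,np.ones(len(m))]@T[:3,:3].T
    return T[:3,3]+d*((z-T[2,3])/d[:,2:])
def cloud(c,s=None):
    T=T_cw(c,s); v,u=np.mgrid[:480,:640]; m=slopes(c,np.c_[u.ravel(),v.ravel()]); Z=c['z_map'].ravel()[:,None]
    P=np.c_[m,np.ones(len(m))]*Z; P=P@T[:3,:3].T+T[:3,3]; P[Z[:,0]==0]=np.nan
    return P.reshape(480,640,3)
def proj(c,P,s=None):
    T=np.linalg.inv(T_cw(c,s)); q=np.atleast_2d(P)@T[:3,:3].T+T[:3,3]; m=q[:,:2]/q[:,2:]
    m=m*(1+c['k1']*(m**2).sum(1,keepdims=True)); return m*[c['fx'],c['fy']]+[c['cx'],c['cy']]
E
python3 - <<'E'
from h import *
for n in('top','side'):
    c=read_camera(n); cv2.imwrite(f'pics/{n}0.png',c['image']); np.save(n+'0.npy',c,allow_pickle=True)
    print(n,c['fx'],c['k1'],T_cw(c).round(3).tolist())
print(env.get_state(),env.hold_point_z)
E
```

```text
top 445.436617554476 -0.0818749921724719 [[-0.015, -0.991, 0.136, 0.306], [-1.0, 0.018, 0.023, 0.013], [-0.025, -0.136, -0.99, 1.172], [0.0, 0.0, 0.0, 1.0]]
side 451.7700426916477 -0.027945134618608786 [[-0.96, -0.134, 0.247, 0.161], [-0.281, 0.476, -0.833, 1.019], [-0.006, -0.869, -0.495, 0.689], [0.0, 0.0, 0.0, 1.0]]
{'clock': 0.1, 'joint_pos': array([-1.43662941e+00,  3.13914062e-01,  4.50775363e-02,  1.30360229e+00,
       -4.08040527e-05,  1.43117114e+00]), 'qvel': array([-0.00191924, -0.00251933,  0.00371141, -0.00063995,  0.0006608 ,
        0.00026692]), 'tau': array([ 3.90771180e-03, -4.81724167e+01,  2.99244833e+01,  1.27048741e-02,
       -1.27400331e-04, -2.25154444e-06]), 'tcp_pos': array([ 0.15537298, -0.55312708,  0.23049828]), 'orientation': array([-8.21297276e-04,  9.90644023e-01,  1.36468841e-01, -1.81606594e-05]), 'wrist_force': array([0.3553192 , 0.32746908, 0.11811783]), 'ft_torque': array([0.04537975, 0.04167345, 0.00947483]), 'grip_force': 0.0, 'finger_gap': 0.08562222457097962} 0.0187
```

View pics/top0.png

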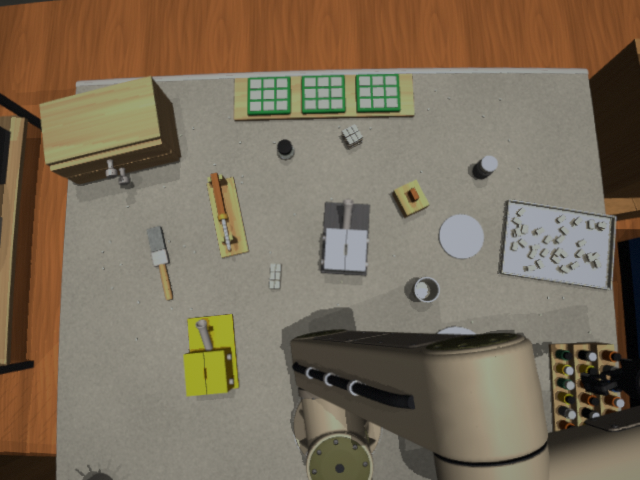

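View pics/side0.png

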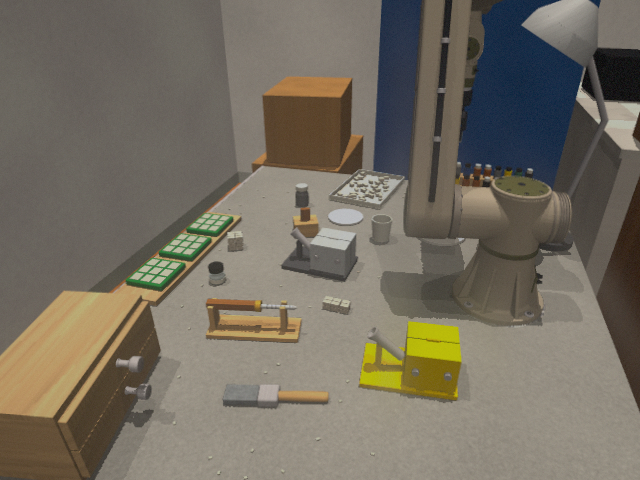

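Candidates: mould is the grey one at top (346,240), with the yellow look-alike at (208,355). Discs are at (461,236) and, half hidden by the arm, at (457,330). The blade stands at (411,198) and the rod lies at (222,212), with a brush at (160,262). Next I measure them.

```bash
python3 - <<'E'
from h import *
t=np.load('top0.npy',allow_pickle=True).item(); P=cloud(t); im=t['image']; hsv=cv2.cvtColor(im,cv2.COLOR_BGR2HSV)
def box(n,x0,y0,x1,y1,zlo,zhi):
    q=P[y0:y1,x0:x1].reshape(-1,3); q=q[(q[:,2]>zlo)&(q[:,2]<zhi)]
    r=cv2.minAreaRect((q[:,:2]*1000).astype(np.float32)); print(n,len(q),'c',np.round(r[0],1),'sz',np.round(r[1],1),'ang',round(r[2],1),'mean',q.mean(0).round(4),'zmed',np.median(q[:,2]).round(4))
print('bench',np.nanmedian(P[260:300,300:340,2]))
box('mouldtop',310,190,385,285,.085,.098)
box('plate',310,190,385,285,.008,.018)
box('tube',310,190,385,285,.1,.14)
box('stand',385,170,440,225,.04,.052)
box('blade',385,170,440,225,.07,.1)
box('disc',430,205,495,265,.004,.014)
box('disc2',420,315,495,345,.004,.014)
box('restbase',195,165,255,265,.006,.03)
box('rod',195,165,255,265,.06,.1)
box('uprights?',195,165,255,265,.03,.06)
q=P[120:300,190:520]; 
# disc by colour ray casting
v,u=np.nonzero((hsv[205:265,430:495,1]<40)&(hsv[205:265,430:495,2]>190)); pts=plane(t,np.c_[u+430,v+205],.008)
r=cv2.minEnclosingCircle((pts[:,:2]*1000).astype(np.float32)); print('disc col',r)
# rod wood handle
for nm,(x0,y0,x1,y1) in {'rod':(195,165,255,265),'st':(385,170,440,225)}.items():
    cv2.imwrite(f'pics/{nm}.png',cv2.resize(im[y0:y1,x0:x1],None,fx=6,fy=6,interpolation=cv2.INTER_CUBIC))
a=cv2.resize(im[165:285,200:450],(750,360),interpolation=cv2.INTER_CUBIC); cv2.imwrite('pics/crop1.png',a)
E
```

```text
bench -5.065923422509222e-05
mouldtop 1673 c [477.3 -29.5] sz [ 97.9 176.2] ang 85.6 mean [ 0.443  -0.0267  0.0913] zmed 0.0914
plate 1130 c [479.5 -29.3] sz [117.1 190.2] ang 85.5 mean [ 0.5154 -0.0285  0.0118] zmed 0.0117
tube 16 c [549.9 -34.1] sz [17.3  8. ] ang 89.7 mean [ 0.5497 -0.0329  0.1021] zmed 0.1016
stand 605 c [ 576.9 -201.7] sz [76.  66.7] ang 23.7 mean [ 0.5754 -0.201   0.044 ] zmed 0.0438
blade 82 c [ 576.5 -201.2] sz [29.9 15.2] ang 23.6 mean [ 0.5758 -0.2008  0.0819] zmed 0.083
disc 1382 c [ 481.7 -339. ] sz [161.5 156. ] ang 89.2 mean [ 0.4775 -0.3373  0.0072] zmed 0.007
disc2 205 c [ 245.8 -317.6] sz [146.  41.] ang 88.8 mean [ 0.2331 -0.3118  0.0091] zmed 0.009
restbase 1578 c [534.9 299.5] sz [228.2 157.2] ang 4.6 mean [0.5354 0.2796 0.0118] zmed 0.0117
rod 628 c [545.5 283.7] sz [202.4  40. ] ang 14.4 mean [0.556  0.2878 0.0758] zmed 0.0767
uprights? 58 c [552.6 285.3] sz [171.  39.] ang 14.4 mean [0.5575 0.2796 0.0452] zmed 0.0454
disc col ((0.0, 0.0), 0.0)
```

View pics/crop1.png

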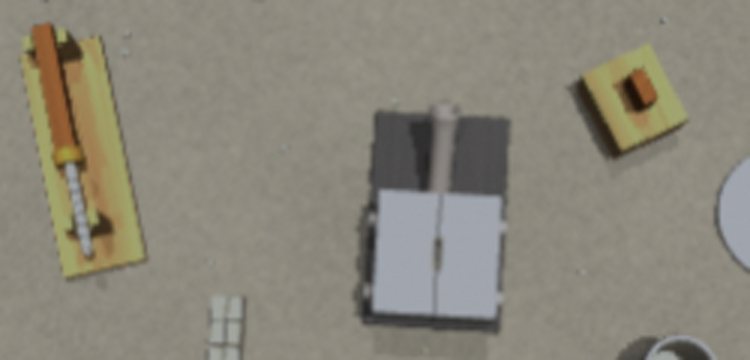

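The crop shows the grey mould with its gap at crop (437,255), i.e. top pixel (346,250), and its tube rising away from the robot. The blade's block is at crop (635,100) and the rod has its brass collar at crop (67,155). These match the descriptions. The disc still has to be sized, so I move towards the blade and measure it.

{"fn": "carry_out", "kwargs": {"moves": [{"tx": 4.2,"ty": 3.5,"tz": 0.2,"wz": 0.017,"claw": -1},{"tx": 4.2,"ty": 3.5,"tz": 0.2,"wz": 0.017},{"tx": 4.2,"ty": 3.5,"tz": 0.2,"wz": 0.017},{"tx": 4.2,"ty": 3.5,"tz": 0.2,"wz": 0.017},{"tx": 4.2,"ty": 3.5,"tz": 0.2,"wz": 0.017},{"tx": 4.2,"ty": 3.5,"tz": 0.2,"wz": 0.017},{"tx": 4.2,"ty": 3.5,"tz": 0.2,"wz": 0.017},{"tx": 4.2,"ty": 3.5,"tz": 0.2,"wz": 0.017}]}}

```text
invalid input at $.moves[0]: expected keys tx, ty, tz, wx, wy, wz, claw
```

```bash
python3 - <<'E'
from h import *
s=env.get_state(); c=read_camera('wrist'); np.save('w1.npy',dict(c=c,s=s),allow_pickle=True); cv2.imwrite('pics/w1.png',c['image'])
print(s['tcp_pos'],s['clock'],np.array(c['hand_eye']).round(3).tolist(),c['fx'])
t=read_camera('top'); P=cloud(t); hsv=cv2.cvtColor(t['image'],cv2.COLOR_BGR2HSV)
m=(hsv[...,1]<45)&(hsv[...,2]>165)&(P[...,2]>.003)&(P[...,2]<.02)
n,l,st,ce=cv2.connectedComponentsWithStats(m.astype(np.uint8))
for i in range(1,n):
    if st[i,4]>150:
        v,u=np.nonzero(l==i); p=plane(t,np.c_[u,v],.008)[:,:2]*1000
        print(ce[i].round(),st[i].tolist(),cv2.minEnclosingCircle(p.astype(np.float32)),p.mean(0).round(1))
E
```

```text
[ 0.15537298 -0.55312708  0.23049828] 0.1 [[-0.0, -0.951, -0.309, 0.079], [1.0, -0.0, 0.0, 0.001], [-0.0, -0.309, 0.951, -0.142], [0.0, 0.0, 0.0, 1.0]] 404.76604006000883
[537. 217.] [523, 208, 31, 20, 173] ((529.50732421875, -549.9934692382812), 41.821372985839844) [ 526.6 -546. ]
[461. 236.] [440, 215, 43, 43, 1373] ((478.8232116699219, -337.5441589355469), 57.52956008911133) [ 478.2 -337.3]
[514. 261.] [504, 243, 24, 31, 183] ((416.873291015625, -480.24615478515625), 45.61134719848633) [ 408.  -475.2]
```

View pics/w1.png

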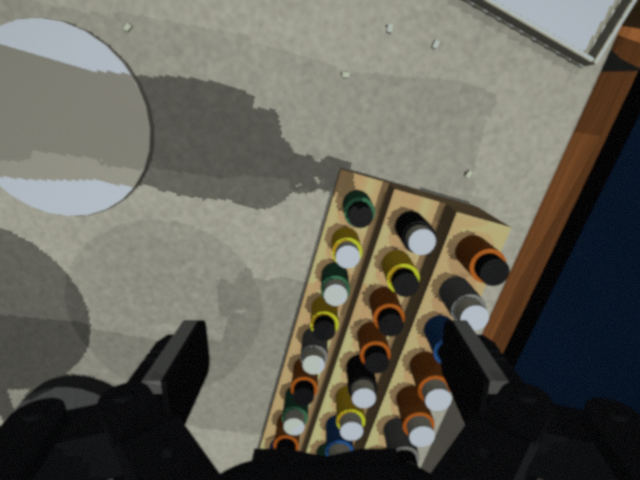

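This picture shows the other disc at about (65,115), roughly 180 mm across, so the disc meant is the one at top (461,236) with a diameter near 117 mm. The move was refused because each row needs all the keys, so I repeat it.

{"fn": "carry_out", "kwargs": {"moves": [{"tx": 4.2,"ty": 3.5,"tz": 0.2,"wx": 0,"wy": 0,"wz": 0.017,"claw": -1},{"tx": 4.2,"ty": 3.5,"tz": 0.2,"wx": 0,"wy": 0,"wz": 0.017,"claw": -1},{"tx": 4.2,"ty": 3.5,"tz": 0.2,"wx": 0,"wy": 0,"wz": 0.017,"claw": -1},{"tx": 4.2,"ty": 3.5,"tz": 0.2,"wx": 0,"wy": 0,"wz": 0.017,"claw": -1},{"tx": 4.2,"ty": 3.5,"tz": 0.2,"wx": 0,"wy": 0,"wz": 0.017,"claw": -1},{"tx": 4.2,"ty": 3.5,"tz": 0.2,"wx": 0,"wy": 0,"wz": 0.017,"claw": -1},{"tx": 4.2,"ty": 3.5,"tz": 0.2,"wx": 0,"wy": 0,"wz": 0.017,"claw": -1},{"tx": 2,"ty": 2,"tz": 0.2,"wx": 0,"wy": 0,"wz": 0.017,"claw": -1}]}}

```text
clock: 1.2
tcp_pos: [0.4712, -0.2866, 0.2472]
orientation: [-0.0, 0.979, 0.205, 0.0]
wrist_force: [-0.7, 0.1, 0.0]
finger_gap: 0.0855
grip_force: 0.0
```

```bash
cat > blade.py <<'E'
from h import *
s=env.get_state(); c=read_camera('wrist'); cv2.imwrite('pics/w2.png',c['image']); P=cloud(c,s)
print(s['tcp_pos'],s['orientation'].round(4),s['clock'])
for n,z0,z1 in(('blade',.078,.095),('stand',.04,.05),('bench',-.02,.01)):
    q=P.reshape(-1,3); q=q[(q[:,2]>z0)&(q[:,2]<z1)&(np.hypot(q[:,0]-.576,q[:,1]+.201)<.06)]
    r=cv2.minAreaRect((q[:,:2]*1000).astype(np.float32)); print(n,len(q),np.round(r[0],1),np.round(r[1],1),round(r[2],1),np.median(q[:,2]).round(4))
hsv=cv2.cvtColor(c['image'],cv2.COLOR_BGR2HSV)
m=(P[...,2]>.08)&(P[...,2]<.095)&(np.hypot(P[...,0]-.576,P[...,1]+.201)<.05)
v,u=np.nonzero(m); 
if len(u): print(u.min(),u.max(),v.min(),v.max(),hsv[m].mean(0)); p=plane(c,np.c_[u,v],.085,s)[:,:2]*1000; print(cv2.minAreaRect(p.astype(np.float32)))
E
python3 blade.py
```

```text
[ 0.47119109 -0.28655365  0.24716078] [-1.000e-04  9.788e-01  2.050e-01  1.000e-04] 1.2
blade 1021 [ 577.3 -205.5] [29.9 14.2] 24.1 0.084
stand 6790 [ 574.2 -206.8] [68.  65.3] 24.4 0.0442
bench 5963 [ 567. -205.] [ 99.4 119.5] 23.7 -0.0008
266 288 10 58 [ 13.835 165.994 115.153]
((577.1865844726562, -205.94920349121094), (29.4654483795166, 14.047807693481445), 24.404163360595703)
```

{"fn": "carry_out", "kwargs": {"moves": [{"tx": 3.5,"ty": 2.75,"tz": -2.5,"wx": 0,"wy": 0,"wz": 0,"claw": -1},{"tx": 3.5,"ty": 2.75,"tz": -2.5,"wx": 0,"wy": 0,"wz": 0,"claw": -1},{"tx": 3.5,"ty": 2.75,"tz": -2.5,"wx": 0,"wy": 0,"wz": 0.004,"claw": -1},{"tx": 0,"ty": 0,"tz": -1,"wx": 0,"wy": 0,"wz": 0,"claw": -1},{"tx": 0,"ty": 0,"tz": 0,"wx": 0,"wy": 0,"wz": 0,"claw": -1}]}}

```text
clock: 1.88
tcp_pos: [0.5734, -0.206, 0.1612]
orientation: [-0.001, 0.979, 0.206, -0.001]
wrist_force: [0.1, -0.6, 0.1]
finger_gap: 0.0854
grip_force: 0.0
```

```bash
python3 blade.py
```

```text
[ 0.57339432 -0.20601385  0.16121056] [-6.000e-04  9.787e-01  2.055e-01 -1.200e-03] 1.875
blade 1237 [ 577.7 -205.3] [30.1 13.9] 24.2 0.084
stand 9190 [ 577.3 -205.5] [75.7 65.1] 24.4 0.0442
bench 7623 [ 576.7 -200.1] [117.4 119.9] 55.4 -0.0008
313 337 223 273 [ 14.1790429  164.18564356  88.11056106]
((578.6608276367188, -204.8824462890625), (30.064958572387695, 13.720211029052734), 24.254562377929688)
```

View pics/w2.png

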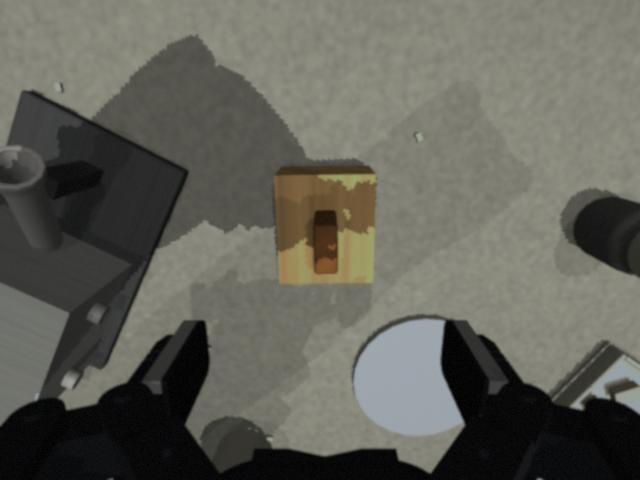

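The handle is at (325,245), midway between the fingers. I go down in two stages.

{"fn": "carry_out", "kwargs": {"moves": [{"tx": 0.45,"ty": 0.1,"tz": -2,"wx": 0,"wy": 0,"wz": 0,"claw": -1},{"tx": 0,"ty": 0,"tz": -3,"wx": 0,"wy": 0,"wz": 0,"claw": -1},{"tx": 0,"ty": 0,"tz": -2,"wx": 0,"wy": 0,"wz": 0,"claw": -1},{"tx": 0,"ty": 0,"tz": 0,"wx": 0,"wy": 0,"wz": 0,"claw": -1}]}}

```text
clock: 2.42
tcp_pos: [0.5775, -0.206, 0.092]
orientation: [-0.0, 0.979, 0.204, -0.001]
wrist_force: [-0.2, -0.1, 0.3]
finger_gap: 0.0853
grip_force: 0.0
```

```bash
python3 blade.py; python3 -c "
from h import *
s=env.get_state();print(s['tcp_pos'],s['orientation'])"
```

```text
[ 0.57748109 -0.20596427  0.09197167] [-5.000e-04  9.789e-01  2.045e-01 -8.000e-04] 2.425
blade 2277 [ 577.7 -205.3] [30.  14.1] 24.8 0.084
stand 15067 [ 577.1 -205.6] [76.1 65.4] 24.4 0.0442
bench 11286 [ 583.1 -196.9] [103.6 119.9] 30.3 -0.0008
304 338 276 343 [ 13.88261851 165.36433409  71.49029345]
((579.1456298828125, -204.7737579345703), (30.516847610473633, 13.739753723144531), 24.405025482177734)
[ 0.57840282 -0.20616358  0.09314014] [1.65916774e-04 9.78843319e-01 2.04611163e-01 4.17956504e-05]
```

{"fn": "carry_out", "kwargs": {"moves": [{"tx": 0,"ty": 0.08,"tz": -2,"wx": 0,"wy": 0,"wz": 0.012,"claw": -1},{"tx": 0,"ty": 0,"tz": -1.9,"wx": 0,"wy": 0,"wz": 0,"claw": -1},{"tx": 0,"ty": 0,"tz": 0,"wx": 0,"wy": 0,"wz": 0,"claw": 1},{"tx": 0,"ty": 0,"tz": 0,"wx": 0,"wy": 0,"wz": 0,"claw": 1},{"tx": 0,"ty": 0,"tz": 0,"wx": 0,"wy": 0,"wz": 0,"claw": 1},{"tx": 0,"ty": 0,"tz": 0,"wx": 0,"wy": 0,"wz": 0,"claw": 1},{"tx": 0,"ty": 0,"tz": 0,"wx": 0,"wy": 0,"wz": 0,"claw": 1},{"tx": 0,"ty": 0,"tz": 0,"wx": 0,"wy": 0,"wz": 0,"claw": 1}], "newtons": 40}}

```text
clock: 3.48
tcp_pos: [0.5795, -0.2046, 0.0543]
orientation: [0.001, 0.977, 0.211, 0.001]
wrist_force: [-1.4, 0.0, 5.7]
finger_gap: 0.013
grip_force: 43.5
```

{"fn": "carry_out", "kwargs": {"moves": [{"tx": 0,"ty": 0,"tz": 3,"wx": 0,"wy": 0,"wz": 0,"claw": 1},{"tx": 0,"ty": 0,"tz": 5,"wx": 0,"wy": 0,"wz": 0,"claw": 1},{"tx": 0,"ty": 0,"tz": 5,"wx": 0,"wy": 0,"wz": 0,"claw": 1},{"tx": -3.5,"ty": 3.5,"tz": 0.5,"wx": 0,"wy": 0,"wz": -0.1,"claw": 1},{"tx": -3.5,"ty": 3.5,"tz": 0.5,"wx": 0,"wy": 0,"wz": -0.1,"claw": 1},{"tx": -3.5,"ty": 3.5,"tz": 0.5,"wx": 0,"wy": 0,"wz": -0.1,"claw": 1},{"tx": -3.5,"ty": 3.5,"tz": 0.5,"wx": 0,"wy": 0,"wz": -0.1,"claw": 1},{"tx": -3.5,"ty": 3.5,"tz": 0,"wx": 0,"wy": 0,"wz": -0.1,"claw": 1}]}}

```text
clock: 4.47
tcp_pos: [0.4028, -0.0283, 0.2035]
orientation: [0.0, 0.999, -0.039, 0.0]
wrist_force: [0.4, 0.8, 0.3]
finger_gap: 0.0134
grip_force: 42.7
```

{"fn": "carry_out", "kwargs": {"moves": [{"tx": 0,"ty": 0,"tz": 0,"wx": 0,"wy": 0,"wz": 0,"claw": 1},{"tx": 0,"ty": 0,"tz": 0,"wx": 0,"wy": 0,"wz": 0,"claw": 1}]}}

```text
clock: 4.72
tcp_pos: [0.4046, -0.0295, 0.2036]
orientation: [0.0, 0.999, -0.037, 0.001]
wrist_force: [0.1, -1.1, -1.3]
finger_gap: 0.0137
grip_force: 42.7
```

```bash
cat > gap.py <<'E'
from h import *
import sys
s=env.get_state(); c=read_camera('wrist'); cv2.imwrite(sys.argv[1],c['image']); P=cloud(c,s); im=c['image']
np.save('w3.npy',dict(c=c,s=s),allow_pickle=True)
q=s['orientation']; print(s['tcp_pos'],q.round(4),'yaw',2*np.arctan2(q[2],q[1]),s['clock'],s['finger_gap'])
pc=P.reshape(-1,3)
def rect(n,m):
    k=pc[m]; r=cv2.minAreaRect((k[:,:2]*1000).astype(np.float32)); print(n,len(k),np.round(r[0],1),np.round(r[1],1),round(r[2],1),np.median(k[:,2]).round(4))
D=np.hypot(pc[:,0]-.44,pc[:,1]+.027)
rect('top',(abs(pc[:,2]-.0915)<.004)&(D<.075)&(pc[:,0]<.497))
rect('plate',(abs(pc[:,2]-.012)<.004)&(abs(pc[:,0]-.48)<.12)&(abs(pc[:,1]+.029)<.09))
g=cv2.cvtColor(im,cv2.COLOR_BGR2GRAY)
# slot: dark / deep points strictly inside the top near its middle
h=(np.hypot(P[...,0]-.44,P[...,1]+.027)<.022)
X=plane(c,np.stack(np.meshgrid(np.arange(640),np.arange(480)),-1).reshape(-1,2),.092,s).reshape(480,640,3)
h=(abs(X[...,0]-.44)<.022)&(abs(X[...,1]+.027)<.015)
print('gray in region',np.percentile(g[h],[2,10,50,90]).tolist())
m=(h&(g<np.median(g[h])*.62)).astype(np.uint8); n,l,st,ce=cv2.connectedComponentsWithStats(m)
for i in range(1,n):
    if st[i,4]>30:
        x=X[l==i][:,:2]*1000; print(st[i].tolist(),cv2.minAreaRect(x.astype(np.float32)),x.mean(0))
E
python3 gap.py pics/w3.png
```

```text
[ 0.40458147 -0.02949875  0.20359046] [ 3.000e-04  9.993e-01 -3.660e-02  7.000e-04] yaw -0.07317417194133698 4.725 0.01369682418817889
top 24615 [437.9 -29.2] [100.4 100.5] 85.5 0.0912
plate 13544 [526.1 -36.2] [120.5  73.7] 85.7 0.0112
gray in region [72.46000000000001, 103.0, 164.0, 166.0]
[315, 151, 9, 57, 238] ((444.4052429199219, -30.181081771850586), (5.0819292068481445, 35.02445983886719), 85.38243865966797) [440.12493981 -29.43516711]
[316, 209, 6, 12, 34] ((422.0610656738281, -28.06893539428711), (3.230106830596924, 7.259227275848389), 85.79325866699219) [421.15816878 -28.01403391]
```

View pics/w3.png

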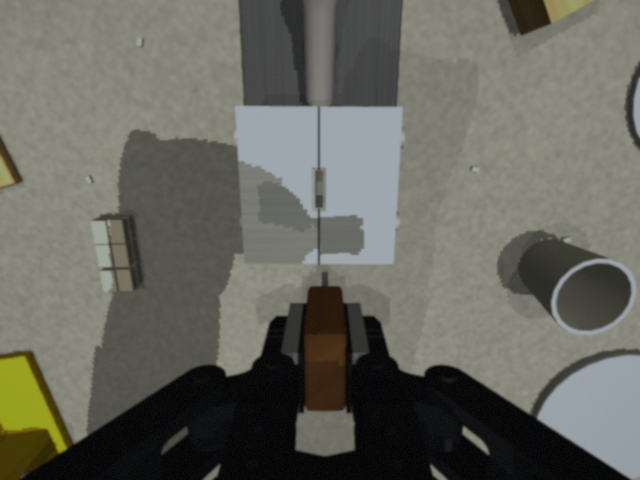

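The picture shows the gap at about (319,189), its chamfer running from (313,168) to (326,211). The handle is held at (325,350) and the blade's foot shows at (325,280).

```bash
python3 - <<'E'
from h import *
d=np.load('w3.npy',allow_pickle=True).item(); c,s=d['c'],d['s']
print(plane(c,[[319.5,168],[319.5,211],[313.5,189],[326,189],[319.7,189]],.092,s).round(4).tolist())
H=np.linalg.inv(np.array(c['hand_eye']))
def pt(p):
    q=H[:3,:3]@np.array(p)+H[:3,3]; m=q[:2]/q[2]; m=m*(1+c['k1']*(m@m)); return (m*[c['fx'],c['fy']]+[c['cx'],c['cy']]).round(1)
# blade foot front edge (z=+.040 beyond TCP), handle top rim corners (z -.031)
for p in([.010,-.0015,.040],[.010,.0015,.040],[.015,-.007,-.031],[.015,.007,-.031],[-.015,-.007,-.031],[-.015,.007,-.031],[.015,0,.009]): print(p,pt(p))
hsv=cv2.cvtColor(c['image'],cv2.COLOR_BGR2HSV); m=(hsv[270:420,:,0]<20)&(hsv[270:420,:,1]>120); m[:,:280]=0;m[:,370:]=0
v,u=np.nonzero(m); print(u.min(),u.max(),v.min()+270,v.max()+270)
top=[(np.nonzero(m[r])[0].min(),np.nonzero(m[r])[0].max()) for r in (60,80,100,120,135)]; print(top)
g=cv2.cvtColor(c['image'],cv2.COLOR_BGR2GRAY); print(g[262:292:2,316:334])
E
```

```text
[[0.4516, -0.031, 0.092], [0.4243, -0.0289, 0.092], [0.4388, -0.0262, 0.092], [0.4382, -0.0341, 0.092], [0.4385, -0.0301, 0.092]]
[0.01, -0.0015, 0.04] [319.  264.7]
[0.01, 0.0015, 0.04] [325.3 264.7]
[0.015, -0.007, -0.031] [298.1 331.3]
[0.015, 0.007, -0.031] [343.3 331.3]
[-0.015, -0.007, -0.031] [300. 411.]
[-0.015, 0.007, -0.031] [342.1 411. ]
[0.015, 0, 0.009] [321.6 280.4]
289 366 287 409
[(np.int64(303), np.int64(346)), (np.int64(304), np.int64(346)), (np.int64(304), np.int64(345)), (np.int64(304), np.int64(345)), (np.int64(306), np.int64(344))]
[[155 132  97 101 137 156 162 163 163 162 163 163 163 163 164 164 163 163]
 [134 121 102 100 118 129 130 130 129 131 131 131 134 137 139 140 139 138]
 [120 114 110 109 109 109 108 108 110 111 112 113 115 117 120 124 125 127]
 [119 115 114 112 111 109 108 106 105 105 108 108 111 115 118 123 128 126]
 [121 116 114 113 112 109 104 102 100 101 103 105 110 111 113 116 119 121]
 [113 115 112 111 108  96  80  70  69  70  72  80  97 107 111 112 113 116]
 [112 111 109 111 103  89  70  57  53  56  59  74  96 108 112 111 114 114]
 [113 112 111 110 105  90  70  58  54  54  57  73  98 112 115 114 114 115]
 [111 113 113 112 106  91  70  58  54  53  58  73  96 109 114 114 113 113]
 [112 111 114 114 109  91  71  58  53  56  55  67  90 105 109 110 110 111]
 [110 110 114 114 109  90  67  55  49  47  51  64  89 102 110 111 112 112]
 [109 108 111 111 103  86  63  51  48  49  50  63  85 102 107 108 110 108]
 [ 64  66  63  63  60  51  39  36  35  36  37  41  54  61  63  64  64  65]
 [ 27  28  26  26  28  25  28  28  29  27  27  30  28  26  26  29  29  28]
 [ 26  25  27  25  27  25  25  26  26  28  29  28  28  28  31  27  29  30]]
```

{"fn": "carry_out", "kwargs": {"moves": [{"tx": 1.9,"ty": 0,"tz": -2,"wx": 0,"wy": 0,"wz": -0.005,"claw": 1},{"tx": 1.8,"ty": 0.03,"tz": -2,"wx": 0,"wy": 0,"wz": 0,"claw": 1},{"tx": 0,"ty": 0,"tz": -2,"wx": 0,"wy": 0,"wz": 0,"claw": 1},{"tx": 0,"ty": 0,"tz": 0,"wx": 0,"wy": 0,"wz": 0,"claw": 1},{"tx": 0,"ty": 0,"tz": 0,"wx": 0,"wy": 0,"wz": 0,"claw": 1}]}}

```text
clock: 5.4
tcp_pos: [0.4416, -0.0296, 0.1437]
orientation: [0.0, 0.999, -0.04, 0.0]
wrist_force: [0.0, 0.3, -0.2]
finger_gap: 0.0135
grip_force: 42.7
```

```bash
python3 gap.py pics/w4.png; python3 - <<'E'
from h import *
im=cv2.imread('pics/w4.png'); cv2.imwrite('pics/w4c.png',cv2.resize(im[200:320,240:400],None,fx=5,fy=5,interpolation=cv2.INTER_CUBIC))
E
```

```text
[ 0.44157397 -0.02957925  0.14366961] [ 1.000e-04  9.992e-01 -3.990e-02  1.000e-04] yaw -0.07984947055759928 5.4 0.013528003876316922
top 27155 [437.7 -29.2] [100.6 101.5] 85.5 0.0912
plate 20722 [527.6 -36.2] [120.6  91.1] 85.4 0.0112
gray in region [26.0, 30.0, 109.0, 128.0]
[321, 237, 3, 21, 39] ((456.5653076171875, -30.65536117553711), (1.0146805047988892, 10.613473892211914), 85.34578704833984) [455.80533877 -30.77820689]
[292, 271, 58, 47, 1465] ((430.8167419433594, -27.00243377685547), (29.980039596557617, 25.61734390258789), 89.97222900390625) [426.96970557 -27.97645401]
```

View pics/w4c.png

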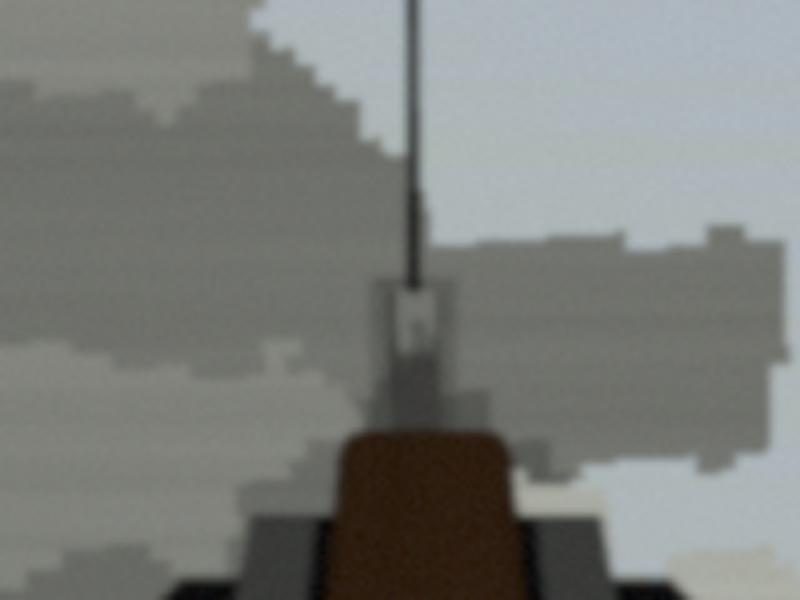

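The crop shows the slot's chamfer centred at column 414 and the blade's foot at 416, so they line up sideways. Along the slot the foot sits about 1 mm too far forward. I correct that and lower.

{"fn": "carry_out", "kwargs": {"moves": [{"tx": -0.08,"ty": 0,"tz": -0.5,"wx": 0,"wy": 0,"wz": 0,"claw": 1},{"tx": 0,"ty": 0,"tz": -0.6,"wx": 0,"wy": 0,"wz": 0,"claw": 1},{"tx": 0,"ty": 0,"tz": -0.6,"wx": 0,"wy": 0,"wz": 0,"claw": 1},{"tx": 0,"ty": 0,"tz": -0.3,"wx": 0,"wy": 0,"wz": 0,"claw": 1},{"tx": 0,"ty": 0,"tz": 0,"wx": 0,"wy": 0,"wz": 0,"claw": 1}]}}

```text
clock: 6.08
tcp_pos: [0.4399, -0.029, 0.123]
orientation: [-0.0, 0.999, -0.04, -0.0]
wrist_force: [0.0, 0.6, -0.4]
finger_gap: 0.0136
grip_force: 42.7
```

{"fn": "carry_out", "kwargs": {"moves": [{"tx": 0,"ty": 0,"tz": -0.7,"wx": 0,"wy": 0,"wz": 0,"claw": 1},{"tx": 0,"ty": 0,"tz": -0.7,"wx": 0,"wy": 0,"wz": 0,"claw": 1},{"tx": 0,"ty": 0,"tz": -0.4,"wx": 0,"wy": 0,"wz": 0,"claw": 1},{"tx": 0,"ty": 0,"tz": -0.2,"wx": 0,"wy": 0,"wz": 0,"claw": 1},{"tx": 0,"ty": 0,"tz": -0.1,"wx": 0,"wy": 0,"wz": 0,"claw": 1},{"tx": 0,"ty": 0,"tz": 0,"wx": 0,"wy": 0,"wz": 0,"claw": 1}]}}

```text
clock: 6.82
tcp_pos: [0.4402, -0.029, 0.1024]
orientation: [0.0, 0.999, -0.04, 0.0]
wrist_force: [0.3, 0.4, -0.3]
finger_gap: 0.0137
grip_force: 42.7
```

{"fn": "carry_out", "kwargs": {"moves": [{"tx": 0,"ty": 0,"tz": -0.1,"wx": 0,"wy": 0,"wz": 0,"claw": 1},{"tx": 0,"ty": 0,"tz": -0.1,"wx": 0,"wy": 0,"wz": 0,"claw": 1},{"tx": 0,"ty": 0,"tz": -0.1,"wx": 0,"wy": 0,"wz": 0,"claw": 1},{"tx": 0,"ty": 0,"tz": 0,"wx": 0,"wy": 0,"wz": 0,"claw": 1}]}}

```text
clock: 7.32
tcp_pos: [0.4404, -0.0291, 0.1012]
orientation: [0.0, 0.999, -0.04, 0.001]
wrist_force: [-5.6, 1.1, 15.9]
finger_gap: 0.0132
grip_force: 45.3
```

{"fn": "carry_out", "kwargs": {"moves": [{"tx": 0,"ty": 0,"tz": 0,"wx": 0,"wy": 0,"wz": 0,"claw": -1},{"tx": 0,"ty": 0,"tz": 0,"wx": 0,"wy": 0,"wz": 0,"claw": -1},{"tx": 0,"ty": 0,"tz": 0,"wx": 0,"wy": 0,"wz": 0,"claw": -1},{"tx": 0,"ty": 0,"tz": 0,"wx": 0,"wy": 0,"wz": 0,"claw": -1},{"tx": 0,"ty": 0,"tz": 3,"wx": 0,"wy": 0,"wz": 0,"claw": -1},{"tx": 0,"ty": 0,"tz": 5,"wx": 0,"wy": 0,"wz": 0,"claw": -1},{"tx": 0,"ty": 0,"tz": 5,"wx": 0,"wy": 0,"wz": 0,"claw": -1}]}}

```text
clock: 8.2
tcp_pos: [0.4398, -0.0289, 0.2304]
orientation: [-0.0, 0.999, -0.04, -0.001]
wrist_force: [1.2, 0.2, 0.1]
finger_gap: 0.0851
grip_force: 0.0
```

```bash
python3 - <<'E'
from h import *
s=env.get_state(); c=read_camera('wrist'); P=cloud(c,s).reshape(-1,3); print(s['tcp_pos'])
d=np.hypot(P[:,0]-.44,P[:,1]+.029)<.03
for a,b in((.088,.096),(.12,.145)):
    k=P[d&(P[:,2]>a)&(P[:,2]<b)]; r=cv2.minAreaRect((k[:,:2]*1000).astype(np.float32)); print(len(k),np.round(r[0],1),np.round(r[1],1),r[2],np.percentile(k[:,2],[5,50,95]).round(4))
# tube & rod in top view
t=np.load('top0.npy',allow_pickle=True).item(); Q=cloud(t); im=t['image']; hsv=cv2.cvtColor(im,cv2.COLOR_BGR2HSV)
sub=slice(165,265),slice(195,255)
for n,m in(('handle',(hsv[...,0]<14)&(hsv[...,1]>150)&(Q[...,2]>.06)),('allrod',(Q[...,2]>.062))):
    v,u=np.nonzero(m[sub]); p=plane(t,np.c_[u+195,v+165],.075 if n=='allrod' else .079)[:,:2]*1000
    r=cv2.minAreaRect(p.astype(np.float32)); f=cv2.fitLine(p.astype(np.float32),cv2.DIST_L2,0,.01,.01).ravel(); print(n,len(p),r,f,np.degrees(np.arctan2(f[1],f[0])))
E
```

```text
[ 0.4397739  -0.02892974  0.23036608]
4042 [440.7 -28.9] [59.4 58.5] 87.8824462890625 [0.09   0.0912 0.0923]
1061 [439.2 -30. ] [13.5 29.8] 85.52818298339844 [0.1262 0.1309 0.1321]
handle 221 ((591.12646484375, 293.94000244140625), (103.8513412475586, 17.593090057373047), 13.070040702819824) [9.7921807e-01 2.0281027e-01 5.8890063e+02 2.9333994e+02] 11.701344
allrod 621 ((545.673583984375, 282.98309326171875), (204.31365966796875, 40.30497741699219), 13.628952980041504) [9.7571635e-01 2.1903779e-01 5.5631677e+02 2.8806131e+02] 12.652523
```

The blade is seated: its handle top reads 131–132 mm. Now the rod.

{"fn": "carry_out", "kwargs": {"moves": [{"tx": 1.6,"ty": 4.5,"tz": 0,"wx": 0,"wy": 0,"wz": 0.042,"claw": -1},{"tx": 1.6,"ty": 4.5,"tz": 0,"wx": 0,"wy": 0,"wz": 0.042,"claw": -1},{"tx": 1.6,"ty": 4.5,"tz": -0.5,"wx": 0,"wy": 0,"wz": 0.042,"claw": -1},{"tx": 1.6,"ty": 4.5,"tz": -0.5,"wx": 0,"wy": 0,"wz": 0.042,"claw": -1},{"tx": 1.6,"ty": 4.5,"tz": -0.5,"wx": 0,"wy": 0,"wz": 0.042,"claw": -1},{"tx": 1.6,"ty": 4.5,"tz": -0.5,"wx": 0,"wy": 0,"wz": 0.042,"claw": -1},{"tx": 1.6,"ty": 4.5,"tz": 0,"wx": 0,"wy": 0,"wz": 0.042,"claw": -1},{"tx": 0,"ty": 0,"tz": 0,"wx": 0,"wy": 0,"wz": 0,"claw": -1}]}}

```text
clock: 9.25
tcp_pos: [0.5592, 0.2509, 0.2079]
orientation: [-0.015, 0.99, 0.138, -0.003]
wrist_force: [-0.1, -0.9, 0.0]
finger_gap: 0.0851
grip_force: 0.0
```

```bash
cat > rod.py <<'E'
from h import *
import sys
s=env.get_state(); c=read_camera('wrist'); cv2.imwrite(sys.argv[1],c['image']); P=cloud(c,s); hsv=cv2.cvtColor(c['image'],cv2.COLOR_BGR2HSV)
q=s['orientation']; print(s['tcp_pos'],'yaw',2*np.arctan2(q[2],q[1]),s['clock'])
near=(abs(P[...,0]-.56)<.14)&(abs(P[...,1]-.285)<.06)
def line(n,m,z):
    v,u=np.nonzero(m); 
    if len(u)<20: print(n,len(u)); return
    print(n,len(u),'px',u.min(),u.max(),v.min(),v.max(),'zmed',np.median(P[m][:,2]).round(4))
    for nm,p in(('ray',plane(c,np.c_[u,v],z,s)[:,:2]*1000),('dep',P[m][:,:2]*1000)):
        r=cv2.minAreaRect(p.astype(np.float32)); f=cv2.fitLine(p.astype(np.float32),cv2.DIST_HUBER,0,.01,.01).ravel(); print('  ',nm,np.round(r[0],1),np.round(r[1],1),round(r[2],1),'fit',f[2:].round(1),np.degrees(np.arctan(f[1]/f[0])).round(2))
line('handle',near&(hsv[...,0]<15)&(hsv[...,1]>140)&(abs(P[...,2]-.079)<.004),.079)
line('brass',near&(hsv[...,0]>=15)&(hsv[...,0]<30)&(hsv[...,1]>140)&(P[...,2]>.076)&(P[...,2]<.09),.083)
line('shaft',near&(hsv[...,1]<70)&(abs(P[...,2]-.073)<.006),.074)
E
python3 rod.py pics/w5.png
```

```text
[0.55923858 0.25087034 0.20789835] yaw 0.27678696855581736 9.25
handle 4081 px 267 298 85 251 zmed 0.0781
   ray [589.8 292.4] [109.9  17.6] 12.0 fit [593.8 293.1] 12.22
   dep [589.5 292.7] [110.6  17.6] 12.0 fit [593.6 293.2] 12.24
brass 766 px 263 297 89 268 zmed 0.079
   ray [582.2 291.4] [119.   21.8] 13.1 fit [551.1 286.2] 16.42
   dep [581.8 290.1] [120.1  22.3] 10.8 fit [549.9 286.2] 16.8
shaft 1101 px 271 296 83 357 zmed 0.0733
   ray [545.2 285.2] [202.1  16. ] 11.5 fit [485.7 270.2] 11.85
   dep [544.2 284.9] [204.   15.7] 11.3 fit [485.3 270.1] 12.06
```

View pics/w5.png

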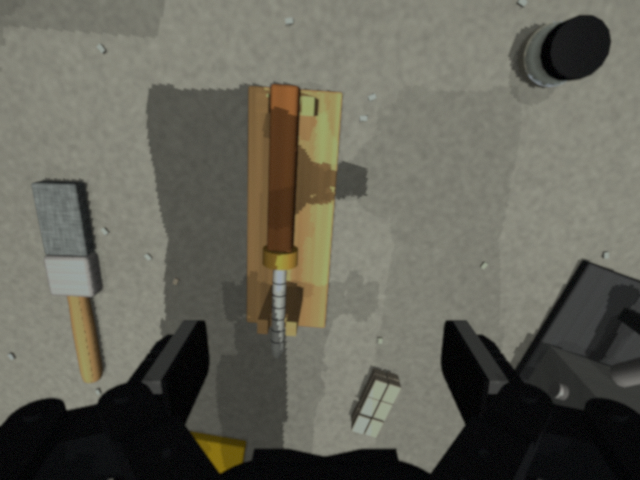

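The picture shows the rod lying along column 282: handle at (283,165), collar at (280,258), tip at (278,340) towards the robot. I settle over the grip point.

{"fn": "carry_out", "kwargs": {"moves": [{"tx": 1,"ty": 2,"tz": -2,"wx": 0,"wy": 0,"wz": 0,"claw": -1},{"tx": 1,"ty": 2,"tz": -2,"wx": 0,"wy": 0,"wz": 0,"claw": -1},{"tx": 0,"ty": 0,"tz": -2,"wx": 0,"wy": 0,"wz": 0,"claw": -1},{"tx": 0,"ty": 0,"tz": 0,"wx": 0,"wy": 0,"wz": 0,"claw": -1},{"tx": 0,"ty": 0,"tz": 0,"wx": 0,"wy": 0,"wz": 0,"claw": -1}]}}

```text
clock: 9.93
tcp_pos: [0.5827, 0.2746, 0.1502]
orientation: [-0.02, 0.989, 0.148, -0.003]
wrist_force: [-0.6, -0.1, -0.3]
finger_gap: 0.0854
grip_force: 0.0
```

```bash
python3 rod.py pics/w6.png; python3 -c "
from h import *
s=env.get_state();print(s['tcp_pos'],s['orientation'],s['joint_pos'])"
```

```text
[0.58272641 0.27456914 0.15023823] yaw 0.29748794832870584 9.925
handle 5683 px 280 324 136 328 zmed 0.0781
   ray [590.3 292.8] [110.6  17.6] 12.0 fit [594.4 293.6] 12.19
   dep [589.7 292.9] [111.3  17.8] 12.0 fit [594.1 293.6] 12.18
brass 1118 px 275 324 135 349 zmed 0.0788
   ray [584.5 291.1] [123.1  22.3] 11.9 fit [553.6 286.5] 15.23
   dep [583.2 291.4] [124.7  23. ] 11.9 fit [552.2 286.4] 15.5
shaft 1361 px 266 312 350 442 zmed 0.0733
   ray [482.6 270.3] [70. 30.] 28.9 fit [484.5 270.2] 12.0
   dep [481.3 270.4] [72.5 28.7] 27.8 fit [484.1 270.1] 12.06
[0.58304163 0.27480982 0.15063363] [-0.02037941  0.98872898  0.14830327 -0.00241193] [0.29674363 0.47515793 0.08786289 1.18226709 0.04102761 3.14059374]
```

Joint 6 is at its limit, which left a small tilt in the tool. I take the half-turned grasp instead.

{"fn": "carry_out", "kwargs": {"moves": [{"tx": 0,"ty": 0.2,"tz": 0,"wx": 0,"wy": 0,"wz": 0.18,"claw": -1},{"tx": 0,"ty": 0.2,"tz": 0,"wx": 0,"wy": 0,"wz": 0.18,"claw": -1},{"tx": 0,"ty": 0.2,"tz": 0,"wx": 0,"wy": 0,"wz": 0.18,"claw": -1},{"tx": 0,"ty": 0.2,"tz": 0,"wx": 0,"wy": 0,"wz": 0.18,"claw": -1},{"tx": 0,"ty": 0.2,"tz": 0,"wx": 0,"wy": 0,"wz": 0.18,"claw": -1},{"tx": 0,"ty": 0.2,"tz": 0,"wx": 0,"wy": 0,"wz": 0.18,"claw": -1},{"tx": 0,"ty": 0.2,"tz": 0,"wx": 0,"wy": 0,"wz": 0.18,"claw": -1},{"tx": 0,"ty": 0.2,"tz": 0,"wx": 0,"wy": 0,"wz": 0.18,"claw": -1}]}}

```text
clock: 10.98
tcp_pos: [0.5832, 0.2912, 0.1509]
orientation: [-0.013, 0.643, 0.766, -0.015]
wrist_force: [0.3, -0.2, 0.3]
finger_gap: 0.0857
grip_force: 0.0
```

{"fn": "carry_out", "kwargs": {"moves": [{"tx": 0,"ty": 0,"tz": 0,"wx": 0,"wy": 0,"wz": 0.18,"claw": -1},{"tx": 0,"ty": 0,"tz": 0,"wx": 0,"wy": 0,"wz": 0.18,"claw": -1},{"tx": 0,"ty": 0,"tz": 0,"wx": 0,"wy": 0,"wz": 0.18,"claw": -1},{"tx": 0,"ty": 0,"tz": 0,"wx": 0,"wy": 0,"wz": 0.18,"claw": -1},{"tx": 0,"ty": 0,"tz": 0,"wx": 0,"wy": 0,"wz": 0.18,"claw": -1},{"tx": 0,"ty": 0,"tz": 0,"wx": 0,"wy": 0,"wz": 0.18,"claw": -1},{"tx": 0,"ty": 0,"tz": 0,"wx": 0,"wy": 0,"wz": 0.18,"claw": -1},{"tx": 0,"ty": 0,"tz": 0,"wx": 0,"wy": 0,"wz": 0.18,"claw": -1}]}}

```text
clock: 11.98
tcp_pos: [0.5832, 0.2912, 0.1509]
orientation: [0.002, -0.021, 1.0, -0.02]
wrist_force: [0.5, -0.9, 0.6]
finger_gap: 0.0851
grip_force: 0.0
```

{"fn": "carry_out", "kwargs": {"moves": [{"tx": 0,"ty": 0,"tz": 0,"wx": 0,"wy": 0,"wz": 0,"claw": -1}]}}

```text
clock: 12.1
tcp_pos: [0.583, 0.2913, 0.1507]
orientation: [0.001, -0.017, 1.0, -0.02]
wrist_force: [0.2, 0.1, -0.0]
finger_gap: 0.0852
grip_force: 0.0
```

```bash
cat > go.py <<'E'
# delta from now to: TCP target (m), tool x dir yaw & downward tilt: R = Rz(yaw) Ry(-pitch) * Rz(pi) Rx(pi)
from h import *
import sys
x,y,z,yaw,pitch=map(float,sys.argv[1:6]); s=env.get_state(); q=s['orientation']
Rc=R.from_quat([q[1],q[2],q[3],q[0]]); Rt=R.from_euler('ZY',[yaw,-pitch])*R.from_euler('z',np.pi)*R.from_euler('x',np.pi)
print('d cm',((np.array([x,y,z])-s['tcp_pos'])*100).round(2),'rotvec',(Rt*Rc.inv()).as_rotvec().round(4),'tcp',s['tcp_pos'].round(4),'j',s['joint_pos'].round(3),'F',s['wrist_force'].round(1),s['clock'])
E
python3 go.py .582 .292 .051 .213 0; python3 rod.py pics/w7.png
```

```text
d cm [-0.1   0.07 -9.97] rotvec [0.04   0.0071 0.1782] tcp [0.583  0.2913 0.1507] j [ 0.358  0.505  0.136  1.213 -0.039  0.324] F [ 0.2  0.1 -0. ] 12.1
[0.58298984 0.29125519 0.15069685] yaw 3.176402753700589 12.1
handle 5271 px 303 362 173 354 zmed 0.0782
   ray [588.6 292.8] [108.8  17.8] 11.9 fit [584.8 292.3] 11.77
   dep [589.2 292.7] [109.3  17.9] 12.0 fit [585.1 292.3] 11.79
brass 1238 px 292 358 147 334 zmed 0.0801
   ray [573.4 290.8] [105.3  22.2] 12.9 fit [539.1 281.4] 6.77
   dep [575.8 290.6] [108.9  22.9] 12.6 fit [539.5 281.4] 6.55
shaft 2966 px 276 378 0 355 zmed 0.0733
   ray [548.8 284.9] [197.3  37.6] 11.6 fit [486.6 271.2] 12.26
   dep [547.5 283.9] [196.  38.] 12.0 fit [486.6 271.2] 12.31
```

{"fn": "carry_out", "kwargs": {"moves": [{"tx": -0.1,"ty": 0,"tz": -1,"wx": 0.02,"wy": 0.0035,"wz": 0.089,"claw": -1},{"tx": 0,"ty": 0,"tz": -2,"wx": 0.02,"wy": 0.0035,"wz": 0.089,"claw": -1},{"tx": 0,"ty": 0,"tz": 0,"wx": 0,"wy": 0,"wz": 0,"claw": -1},{"tx": 0,"ty": 0,"tz": 0,"wx": 0,"wy": 0,"wz": 0,"claw": -1}]}}

```text
clock: 12.65
tcp_pos: [0.582, 0.2913, 0.1202]
orientation: [-0.0, -0.106, 0.994, -0.0]
wrist_force: [0.2, -0.2, 0.6]
finger_gap: 0.085
grip_force: 0.0
```

```bash
python3 rod.py pics/w8.png; python3 go.py .5815 .2913 .051 .213 0
```

```text
[0.58203426 0.29129277 0.12016169] yaw 3.353736464375677 12.65
handle 6624 px 309 346 187 388 zmed 0.0782
   ray [588.5 292.6] [108.7  17.4] 12.0 fit [584.2 291.7] 11.69
   dep [589.3 292.8] [109.9  17.6] 12.0 fit [584.5 291.7] 11.7
brass 1787 px 302 352 158 371 zmed 0.0799
   ray [575.1 290.7] [108.8  21.8] 13.3 fit [539.7 282.4] 14.68
   dep [577.  291.1] [111.7  22.6] 13.3 fit [540.3 282.5] 14.67
shaft 3596 px 292 361 0 389 zmed 0.0734
   ray [553.6 284.9] [189.3  37.7] 12.2 fit [490.9 271.7] 11.55
   dep [551.9 283.9] [186.6  38.1] 12.6 fit [490.8 271.7] 11.56
d cm [-0.07 -0.02 -6.94] rotvec [ 0.0007 -0.0002  0.0001] tcp [0.5822 0.2915 0.1204] j [ 3.410e-01  5.090e-01  6.600e-02  1.129e+00 -1.000e-03  1.280e-01] F [ 0.1 -0.2  0.9] 12.7
```

{"fn": "carry_out", "kwargs": {"moves": [{"tx": 0,"ty": 0,"tz": -2.5,"wx": 0,"wy": 0,"wz": 0,"claw": -1},{"tx": 0,"ty": 0,"tz": -2.5,"wx": 0,"wy": 0,"wz": 0,"claw": -1},{"tx": 0,"ty": 0,"tz": -1.9,"wx": 0,"wy": 0,"wz": 0,"claw": -1},{"tx": 0,"ty": 0,"tz": 0,"wx": 0,"wy": 0,"wz": 0,"claw": 1},{"tx": 0,"ty": 0,"tz": 0,"wx": 0,"wy": 0,"wz": 0,"claw": 1},{"tx": 0,"ty": 0,"tz": 0,"wx": 0,"wy": 0,"wz": 0,"claw": 1},{"tx": 0,"ty": 0,"tz": 0,"wx": 0,"wy": 0,"wz": 0,"claw": 1},{"tx": 0,"ty": 0,"tz": 0,"wx": 0,"wy": 0,"wz": 0,"claw": 1}], "newtons": 80}}

```text
clock: 13.7
tcp_pos: [0.5825, 0.2915, 0.0517]
orientation: [0.0, -0.107, 0.994, -0.0]
wrist_force: [-0.4, -0.0, 6.2]
finger_gap: 0.0167
grip_force: 78.8
```

{"fn": "carry_out", "kwargs": {"moves": [{"tx": 0,"ty": 0,"tz": 2,"wx": 0,"wy": 0,"wz": 0,"claw": 1},{"tx": 0,"ty": 0,"tz": 4,"wx": 0,"wy": 0,"wz": 0,"claw": 1},{"tx": 0,"ty": 0,"tz": 5,"wx": 0,"wy": 0,"wz": 0,"claw": 1},{"tx": 0,"ty": 0,"tz": 5,"wx": 0,"wy": 0,"wz": 0,"claw": 1},{"tx": 1.2,"ty": -4,"tz": 0.5,"wx": 0,"wy": 0,"wz": -0.035,"claw": 1},{"tx": 1.2,"ty": -4,"tz": 0.5,"wx": 0,"wy": 0,"wz": -0.035,"claw": 1},{"tx": 1.2,"ty": -4,"tz": 0,"wx": 0,"wy": 0,"wz": -0.035,"claw": 1},{"tx": 1.2,"ty": -4,"tz": 0,"wx": 0,"wy": 0,"wz": -0.035,"claw": 1}]}}

```text
clock: 14.7
tcp_pos: [0.6297, 0.13, 0.2202]
orientation: [-0.001, -0.037, 0.999, -0.0]
wrist_force: [0.9, 0.2, -0.8]
finger_gap: 0.0165
grip_force: 78.0
```

```bash
python3 go.py .7007 -.0492 .1897 -.0785 .698
```

```text
d cm [  7.1  -17.92  -3.05] rotvec [-0.001  -0.7007 -0.146 ] tcp [0.6297 0.13   0.2202] j [ 7.900e-02  4.540e-01  2.260e-01  1.345e+00 -1.000e-03  5.000e-03] F [ 0.9  0.2 -0.8] 14.7
```

{"fn": "carry_out", "kwargs": {"moves": [{"tx": 1.2,"ty": -3,"tz": 0,"wx": 0,"wy": -0.117,"wz": -0.024,"claw": 1},{"tx": 1.2,"ty": -3,"tz": 0,"wx": 0,"wy": -0.117,"wz": -0.024,"claw": 1},{"tx": 1.2,"ty": -3,"tz": 0,"wx": 0,"wy": -0.117,"wz": -0.024,"claw": 1},{"tx": 1.2,"ty": -3,"tz": 0,"wx": 0,"wy": -0.117,"wz": -0.024,"claw": 1},{"tx": 1.2,"ty": -3,"tz": 0,"wx": 0,"wy": -0.117,"wz": -0.024,"claw": 1},{"tx": 1.1,"ty": -2.9,"tz": 0,"wx": 0,"wy": -0.116,"wz": -0.024,"claw": 1},{"tx": 0,"ty": 0,"tz": 0,"wx": 0,"wy": 0,"wz": 0,"claw": 1},{"tx": 0,"ty": 0,"tz": 0,"wx": 0,"wy": 0,"wz": 0,"claw": 1}]}}

```text
clock: 15.7
tcp_pos: [0.7006, -0.0475, 0.2205]
orientation: [0.341, 0.035, 0.939, -0.013]
wrist_force: [0.1, 0.2, -0.2]
finger_gap: 0.0165
grip_force: 78.2
```

```bash
python3 go.py .7007 -.0492 .1897 -.0785 .698; python3 - <<'E'
from h import *
s=env.get_state()
for n in('wrist','side','top'):
    c=read_camera(n); np.save(f'i_{n}.npy',dict(c=c,s=s),allow_pickle=True); cv2.imwrite(f'pics/i_{n}.png',c['image'])
w=cv2.imread('pics/i_wrist.png'); sd=cv2.resize(cv2.imread('pics/i_side.png')[200:290,260:380],None,fx=4,fy=4,interpolation=cv2.INTER_CUBIC)
out=np.zeros((600,800,3),np.uint8); out[:240,:320]=cv2.resize(w,(320,240)); out[240:600,:480]=sd
tp=cv2.resize(cv2.imread('pics/i_top.png')[150:280,310:390],None,fx=4,fy=4,interpolation=cv2.INTER_CUBIC); out[:520,480:]=tp
cv2.imwrite('pics/mont.png',out)
E
```

```text
d cm [ 0.01 -0.17 -3.08] rotvec [ 0.0001 -0.0008 -0.0031] tcp [ 0.7006 -0.0475  0.2205] j [-0.222  0.091 -0.524  0.264  0.094 -0.113] F [ 0.1  0.2 -0.2] 15.7
```

View pics/mont.png

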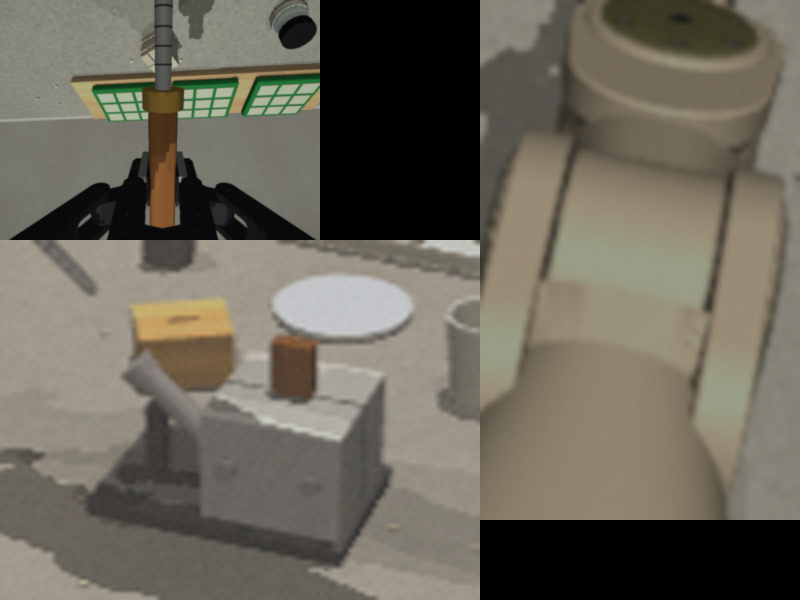

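The montage shows the rod tip in the side view at about (283,212), the tube mouth at about (294,241), and the blade seated in the gap. I check those against the predicted positions.

```bash
python3 - <<'E'
from h import *
d=np.load('i_side.npy',allow_pickle=True).item(); c,s=d['c'],d['s']
q=s['orientation']; Rt=R.from_quat([q[1],q[2],q[3],q[0]]).as_matrix(); a=-Rt[:,0]; G=s['tcp_pos']-.0187*Rt[:,2]
yaw=-.0785; ax=np.array([np.cos(yaw)*.766,np.sin(yaw)*.766,.6428]); M=np.array([.5585,-.0384,.094])
print('a',a,ax,'G',G); 
print('tip,shaft',proj(c,[G-.141*a,G-.101*a]).round(1).tolist()); u=np.array([-ax[2]*np.cos(yaw),-ax[2]*np.sin(yaw),.766]); w=np.cross(ax,u)
print('mouth',proj(c,[M,M+.014*u,M-.014*u,M+.014*w,M-.014*w]).round(1).tolist())
# blade handle top ref in side
print('handle top',proj(c,[[.4395,-.029,.132]]).round(1))
im=c['image']; g=cv2.cvtColor(im,cv2.COLOR_BGR2GRAY).astype(int); b=np.load('side0.npy',allow_pickle=True).item()['image'].astype(int)
df=abs(im.astype(int)-b).sum(2); m=(df>60); m[:,:250]=0; m[:,330:]=0; m[:190]=0; m[230:]=0
n,l,st,ce=cv2.connectedComponentsWithStats(m.astype(np.uint8)); 
for i in range(1,n):
    if st[i,4]>15:
        v,uu=np.nonzero(l==i); k=v.argmax(); print(st[i].tolist(),'lowest',uu[k],v[k], 'line',cv2.fitLine(np.c_[uu,v].astype(np.float32),cv2.DIST_HUBER,0,.01,.01).ravel().round(2).tolist())
P=cloud(c); sub=P[225:265,285:320]; k=(sub[...,2]>.085)&(sub[...,0]>.50)&(sub[...,0]<.60)&(abs(sub[...,1]+.035)<.03); vv,uu=np.nonzero(k); print('tube pts',len(uu),uu.min()+285,uu.max()+285,vv.min()+225,vv.max()+225,sub[k].mean(0),sub[k].max(0),sub[k].min(0))
w3=np.load('w3.npy',allow_pickle=True).item(); Pw=cloud(w3['c'],w3['s']).reshape(-1,3); yawr=np.array([[np.cos(yaw),np.sin(yaw)],[-np.sin(yaw),np.cos(yaw)]])
L=(Pw[:,:2]-[.4385,-.0288])@yawr.T; k=(L[:,0]>.06)&(L[:,0]<.12)&(Pw[:,2]>.05)&(abs(L[:,1])<.03); print('wrist tube y',len(L[k]),L[k].min(0),L[k].max(0))
E
```

```text
a [ 0.76446023 -0.05762471  0.6420903 ] [ 0.76364107 -0.06006926  0.6428    ] G [ 0.68858338 -0.04659075  0.23483715]
tip,shaft [[284.9, 212.5], [274.4, 202.5]]
mouth [[293.1, 229.6], [295.9, 226.7], [290.4, 232.4], [295.1, 227.4], [291.1, 231.8]]
handle top [[333.1 224.2]]
[254, 190, 30, 24, 155] lowest 282 213 line [0.7599999904632568, 0.6499999761581421, 269.4100036621094, 199.5800018310547]
[299, 208, 12, 14, 151] lowest 300 221 line [0.3100000023841858, -0.949999988079071, 304.8699951171875, 214.52999877929688]
tube pts 59 290 300 227 235 [ 0.54789639 -0.02722986  0.0933998 ] [ 0.56375644 -0.01694756  0.10451741] [ 0.53325292 -0.04262584  0.08502595]
wrist tube y 5633 [ 0.06001149 -0.01417246] [0.11999492 0.01348522]
```

{"fn": "carry_out", "kwargs": {"moves": [{"tx": 0,"ty": -0.2,"tz": -1.5,"wx": 0,"wy": 0,"wz": -0.003,"claw": 1},{"tx": 0.05,"ty": 0,"tz": -1.6,"wx": 0,"wy": 0,"wz": 0,"claw": 1},{"tx": 0,"ty": 0,"tz": 0,"wx": 0,"wy": 0,"wz": 0,"claw": 1},{"tx": 0,"ty": 0,"tz": 0,"wx": 0,"wy": 0,"wz": 0,"claw": 1}]}}

```text
clock: 16.35
tcp_pos: [0.702, -0.0494, 0.1904]
orientation: [0.343, 0.036, 0.939, -0.014]
wrist_force: [-0.2, -1.2, -0.5]
finger_gap: 0.0166
grip_force: 78.2
```

```bash
python3 go.py .7011 -.0496 .1896 -.0785 .698; python3 - <<'E'
from h import *
c=read_camera('side'); im=c['image']
cv2.imwrite('pics/ins.png',cv2.resize(im[195:255,255:335],None,fx=10,fy=10,interpolation=cv2.INTER_CUBIC))
E
```

```text
d cm [-0.09 -0.02 -0.08] rotvec [ 0.0007  0.0018 -0.0007] tcp [ 0.702  -0.0494  0.1904] j [-0.224  0.124 -0.571  0.181  0.094 -0.113] F [-0.2 -1.2 -0.5] 16.35
```

View pics/ins.png

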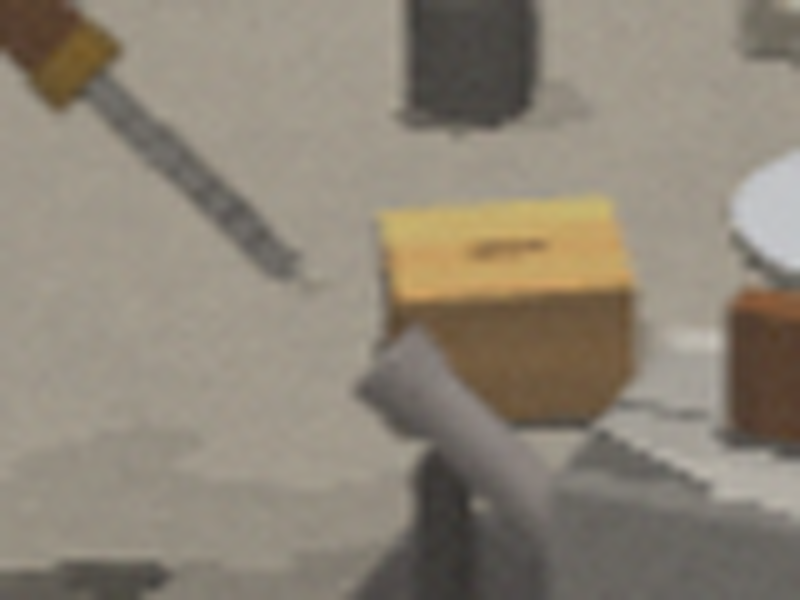

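The crop shows the rod's line passing the mouth's centre at (388,358) within about 1–2 mm, so I insert along the axis.

{"fn": "carry_out", "kwargs": {"moves": [{"tx": -0.76,"ty": 0.05,"tz": -0.64,"wx": 0,"wy": 0,"wz": 0,"claw": 1},{"tx": -0.76,"ty": 0.06,"tz": -0.64,"wx": 0,"wy": 0,"wz": 0,"claw": 1},{"tx": -0.76,"ty": 0.06,"tz": -0.64,"wx": 0,"wy": 0,"wz": 0,"claw": 1},{"tx": -0.76,"ty": 0.06,"tz": -0.64,"wx": 0,"wy": 0,"wz": 0,"claw": 1},{"tx": -0.38,"ty": 0.03,"tz": -0.32,"wx": 0,"wy": 0,"wz": 0,"claw": 1},{"tx": 0,"ty": 0,"tz": 0,"wx": 0,"wy": 0,"wz": 0,"claw": 1}]}}

```text
clock: 17.15
tcp_pos: [0.6665, -0.0471, 0.1601]
orientation: [0.342, 0.037, 0.939, -0.014]
wrist_force: [0.8, 0.6, -0.9]
finger_gap: 0.0168
grip_force: 78.2
```

{"fn": "carry_out", "kwargs": {"moves": [{"tx": -0.76,"ty": 0.06,"tz": -0.64,"wx": 0,"wy": 0,"wz": 0,"claw": 1},{"tx": -0.76,"ty": 0.06,"tz": -0.64,"wx": 0,"wy": 0,"wz": 0,"claw": 1},{"tx": 0,"ty": 0,"tz": 0,"wx": 0,"wy": 0,"wz": 0,"claw": 1}]}}

```text
clock: 17.52
tcp_pos: [0.6501, -0.0456, 0.1461]
orientation: [0.341, 0.037, 0.939, -0.013]
wrist_force: [-0.1, -1.3, -1.6]
finger_gap: 0.0169
grip_force: 78.2
```

{"fn": "carry_out", "kwargs": {"moves": [{"tx": -0.76,"ty": 0.06,"tz": -0.64,"wx": 0,"wy": 0,"wz": 0,"claw": 1},{"tx": -0.76,"ty": 0.06,"tz": -0.64,"wx": 0,"wy": 0,"wz": 0,"claw": 1},{"tx": -0.76,"ty": 0.06,"tz": -0.62,"wx": 0,"wy": 0,"wz": 0,"claw": 1},{"tx": 0,"ty": 0,"tz": 0,"wx": 0,"wy": 0,"wz": 0,"claw": 1}]}}

```text
clock: 18.02
tcp_pos: [0.6275, -0.0438, 0.1273]
orientation: [0.341, 0.037, 0.939, -0.013]
wrist_force: [-0.4, -0.4, -0.2]
finger_gap: 0.0171
grip_force: 78.2
```

{"fn": "carry_out", "kwargs": {"moves": [{"tx": -0.61,"ty": 0.05,"tz": -0.51,"wx": 0,"wy": 0,"wz": 0,"claw": 1},{"tx": -0.15,"ty": 0.01,"tz": -0.13,"wx": 0,"wy": 0,"wz": 0,"claw": 1},{"tx": 0,"ty": 0,"tz": 0,"wx": 0,"wy": 0,"wz": 0,"claw": 1}]}}

```text
clock: 18.4
tcp_pos: [0.6212, -0.0435, 0.1222]
orientation: [0.342, 0.037, 0.939, -0.014]
wrist_force: [-1.5, 0.1, -0.6]
finger_gap: 0.017
grip_force: 78.2
```

{"fn": "carry_out", "kwargs": {"moves": [{"tx": -0.23,"ty": 0.02,"tz": -0.19,"wx": 0,"wy": 0,"wz": 0,"claw": 1},{"tx": -0.15,"ty": 0.01,"tz": -0.13,"wx": 0,"wy": 0,"wz": 0,"claw": 1},{"tx": 0,"ty": 0,"tz": 0,"wx": 0,"wy": 0,"wz": 0,"claw": 1}]}}

```text
clock: 18.77
tcp_pos: [0.6173, -0.0432, 0.1188]
orientation: [0.342, 0.037, 0.939, -0.014]
wrist_force: [0.0, -0.0, -2.0]
finger_gap: 0.0168
grip_force: 78.2
```

{"fn": "carry_out", "kwargs": {"moves": [{"tx": -0.15,"ty": 0.01,"tz": -0.13,"wx": 0,"wy": 0,"wz": 0,"claw": 1},{"tx": -0.15,"ty": 0.01,"tz": -0.13,"wx": 0,"wy": 0,"wz": 0,"claw": 1},{"tx": 0,"ty": 0,"tz": 0,"wx": 0,"wy": 0,"wz": 0,"claw": 1}]}}

```text
clock: 19.15
tcp_pos: [0.6163, -0.0432, 0.1184]
orientation: [0.344, 0.037, 0.938, -0.014]
wrist_force: [5.3, 0.7, 2.4]
finger_gap: 0.0164
grip_force: 78.2
```

{"fn": "carry_out", "kwargs": {"moves": [{"tx": -0.11,"ty": 0.01,"tz": -0.1,"wx": 0,"wy": 0,"wz": 0,"claw": 1},{"tx": -0.08,"ty": 0,"tz": -0.07,"wx": 0,"wy": 0,"wz": 0,"claw": 1},{"tx": 0,"ty": 0,"tz": 0,"wx": 0,"wy": 0,"wz": 0,"claw": 1},{"tx": 0,"ty": 0,"tz": 0,"wx": 0,"wy": 0,"wz": 0,"claw": 1}]}}

```text
clock: 19.65
tcp_pos: [0.6162, -0.0432, 0.1185]
orientation: [0.346, 0.036, 0.938, -0.014]
wrist_force: [7.0, 1.1, 4.2]
finger_gap: 0.0167
grip_force: 78.2
```

```bash
python3 - <<'E'
from h import *
c=read_camera('side'); hsv=cv2.cvtColor(c['image'],cv2.COLOR_BGR2HSV)[215:245,270:310]; s=env.get_state()
m=(hsv[...,0]>15)&(hsv[...,0]<30)&(hsv[...,1]>140); v,u=np.nonzero(m); print(len(u),'brass',u.mean()+270,v.mean()+215)
M=np.array([.5585,-.0384,.094]); a=np.array([.7636,-.06,.6428]); print(proj(c,[M,M+.006*a,M+.012*a]).round(1).tolist(), s['tcp_pos'],s['wrist_force'])
E
```

```text
17 brass 291.88235294117646 228.47058823529412
[[293.1, 229.6], [291.6, 228.1], [290.0, 226.6]] [ 0.61617981 -0.04324778  0.11855098] [6.60217911 1.67825431 5.03136992]
```

The collar sits on the mouth: the brass is at the predicted pixel and the axial force has risen while the arm has stopped advancing. I draw the rod out.

{"fn": "carry_out", "kwargs": {"moves": [{"tx": 0.76,"ty": -0.06,"tz": 0.64,"wx": 0,"wy": 0,"wz": 0,"claw": 1},{"tx": 1.53,"ty": -0.12,"tz": 1.29,"wx": 0,"wy": 0,"wz": 0,"claw": 1},{"tx": 1.53,"ty": -0.12,"tz": 1.29,"wx": 0,"wy": 0,"wz": 0,"claw": 1},{"tx": 1.53,"ty": -0.12,"tz": 1.29,"wx": 0,"wy": 0,"wz": 0,"claw": 1},{"tx": 1.53,"ty": -0.12,"tz": 1.29,"wx": 0,"wy": 0,"wz": 0,"claw": 1},{"tx": 1.53,"ty": -0.12,"tz": 1.29,"wx": 0,"wy": 0,"wz": 0,"claw": 1},{"tx": 0,"ty": 0,"tz": 2,"wx": 0,"wy": 0,"wz": 0,"claw": 1},{"tx": 0,"ty": 0,"tz": 2,"wx": 0,"wy": 0,"wz": 0,"claw": 1}]}}

```text
clock: 20.7
tcp_pos: [0.6952, -0.0494, 0.2238]
orientation: [0.34, 0.037, 0.94, -0.014]
wrist_force: [0.4, 0.4, -1.2]
finger_gap: 0.0166
grip_force: 78.3
```

```bash
python3 go.py .615 -.34 .18 -.0785 0
```

```text
d cm [ -8.02 -29.06  -4.38] rotvec [5.480e-02 6.913e-01 5.000e-04] tcp [ 0.6952 -0.0494  0.2238] j [-0.227  0.079 -0.525  0.279  0.094 -0.114] F [ 0.4  0.4 -1.2] 20.7
```

```bash
python3 go.py .615 -.3026 .16 .25 0
```

```text
d cm [ -8.02 -25.32  -6.38] rotvec [-0.0592  0.694   0.3157] tcp [ 0.6952 -0.0494  0.2238] j [-0.227  0.079 -0.525  0.279  0.094 -0.114] F [ 0.4  0.4 -1.2] 20.7
```

{"fn": "carry_out", "kwargs": {"moves": [{"tx": -1,"ty": -3.6,"tz": 0,"wx": -0.008,"wy": 0.1,"wz": 0.045,"claw": 1},{"tx": -1,"ty": -3.6,"tz": 0,"wx": -0.008,"wy": 0.1,"wz": 0.045,"claw": 1},{"tx": -1,"ty": -3.6,"tz": 0,"wx": -0.008,"wy": 0.1,"wz": 0.045,"claw": 1},{"tx": -1,"ty": -3.6,"tz": 0,"wx": -0.008,"wy": 0.1,"wz": 0.045,"claw": 1},{"tx": -1,"ty": -3.6,"tz": -1,"wx": -0.008,"wy": 0.1,"wz": 0.045,"claw": 1},{"tx": -1,"ty": -3.6,"tz": -1,"wx": -0.008,"wy": 0.1,"wz": 0.045,"claw": 1},{"tx": -1,"ty": -3.6,"tz": -2,"wx": -0.008,"wy": 0.094,"wz": 0.045,"claw": 1},{"tx": -1,"ty": 0,"tz": -2,"wx": 0,"wy": 0,"wz": 0,"claw": 1}]}}

```text
clock: 21.7
tcp_pos: [0.6162, -0.3041, 0.1612]
orientation: [-0.0, -0.123, 0.992, 0.003]
wrist_force: [0.5, 0.8, -1.6]
finger_gap: 0.0165
grip_force: 78.3
```

{"fn": "carry_out", "kwargs": {"moves": [{"tx": 0,"ty": 0,"tz": 0,"wx": 0,"wy": 0,"wz": 0,"claw": 1},{"tx": 0,"ty": 0,"tz": 0,"wx": 0,"wy": 0,"wz": 0,"claw": 1}]}}

```text
clock: 21.95
tcp_pos: [0.6167, -0.3011, 0.1663]
orientation: [0.002, -0.124, 0.992, 0.001]
wrist_force: [-0.1, 0.3, -0.6]
finger_gap: 0.0168
grip_force: 78.4
```

```bash
python3 go.py .615 -.3026 .079 .25 0
```

```text
d cm [-0.17 -0.15 -8.73] rotvec [-0.0034  0.0045  0.0008] tcp [ 0.6167 -0.3011  0.1663] j [-0.573  0.554  0.256  1.271  0.005 -0.823] F [-0.1  0.3 -0.6] 21.95
```

{"fn": "carry_out", "kwargs": {"moves": [{"tx": -0.1,"ty": -0.1,"tz": -3,"wx": -0.003,"wy": 0.004,"wz": 0,"claw": 1},{"tx": 0,"ty": 0,"tz": -3,"wx": 0,"wy": 0,"wz": 0,"claw": 1},{"tx": 0,"ty": 0,"tz": -2.5,"wx": 0,"wy": 0,"wz": 0,"claw": 1},{"tx": 0,"ty": 0,"tz": 0,"wx": 0,"wy": 0,"wz": 0,"claw": 1},{"tx": 0,"ty": 0,"tz": 0,"wx": 0,"wy": 0,"wz": 0,"claw": 1}]}}

```text
clock: 22.58
tcp_pos: [0.6168, -0.3027, 0.083]
orientation: [0.001, -0.124, 0.992, -0.001]
wrist_force: [-0.3, -0.3, -0.7]
finger_gap: 0.0167
grip_force: 78.4
```

```bash
python3 go.py .615 -.3026 .079 .25 0; python3 - <<'E'
from h import *
T=read_camera('top'); s=env.get_state(); W=read_camera('wrist')
for n,c,st in(('top',T,None),('wrist',W,s)):
    P=cloud(c,st).reshape(-1,3); hsv=cv2.cvtColor(c['image'],cv2.COLOR_BGR2HSV).reshape(-1,3)
    d=np.array([np.cos(.25),np.sin(.25)]); L=(P[:,:2]-s['tcp_pos'][:2]); al=L@d; pe=L@[-d[1],d[0]]
    k=(abs(pe)<.015)&(al>-.17)&(al<.0)&(P[:,2]>.08)&(P[:,2]<.13)
    if k.sum()<10: print(n,k.sum()); continue
    print(n,k.sum(),'al',al[k].min().round(4),'perp',np.median(pe[k]).round(4)); 
    for a,b in((-.15,-.125),(-.125,-.1),(-.1,-.075),(-.045,-.02)):
        m=k&(al>a)&(al<b); print('  ',a,b,m.sum(),np.percentile(P[m][:,2],90).round(4) if m.any() else '')
    h=P[(abs(P[:,0]-.4395)<.012)&(abs(P[:,1]+.029)<.008)&(P[:,2]>.11)&(P[:,2]<.15)]; print('  blade',len(h),np.median(h[:,2]) if len(h) else '')
cv2.imwrite('pics/fin.png',W['image'])
E
```

```text
d cm [-0.18  0.01 -0.4 ] rotvec [0.0013 0.0031 0.0005] tcp [ 0.6168 -0.3027  0.083 ] j [-5.730e-01  5.970e-01  1.210e-01  1.091e+00  1.000e-03 -8.230e-01] F [-0.3 -0.3 -0.7] 22.575
top 0
wrist 21151 al -0.1089 perp -0.0007
   -0.15 -0.125 0 
   -0.125 -0.1 1272 0.1056
   -0.1 -0.075 3392 0.1058
   -0.045 -0.02 4333 0.1103
  blade 0
```

{"fn": "carry_out", "kwargs": {"moves": [{"tx": 0,"ty": 0,"tz": -0.2,"wx": 0,"wy": 0.003,"wz": 0,"claw": 1},{"tx": 0,"ty": 0,"tz": 0,"wx": 0,"wy": 0,"wz": 0,"claw": 1},{"tx": 0,"ty": 0,"tz": 0,"wx": 0,"wy": 0,"wz": 0,"claw": 1},{"tx": 0,"ty": 0,"tz": 0,"wx": 0,"wy": 0,"wz": 0,"claw": 1}]}}

```text
clock: 23.18
tcp_pos: [0.6157, -0.3026, 0.0787]
orientation: [-0.001, -0.124, 0.992, 0.0]
wrist_force: [0.3, 0.3, -1.2]
finger_gap: 0.0165
grip_force: 78.4
```

```bash
python3 - <<'E'
from h import *
c=read_camera('side'); P=cloud(c).reshape(-1,3); hsv=cv2.cvtColor(c['image'],cv2.COLOR_BGR2HSV).reshape(-1,3)
k=(abs(P[:,0]-.4395)<.025)&(abs(P[:,1]+.029)<.025)&(P[:,2]>.1)&(P[:,2]<.15); print('blade',k.sum(),P[k].max(0),P[k].min(0))
s=env.get_state(); print(s['tcp_pos'],s['finger_gap'],s['grip_force'],abs(s['qvel']).max()); 
if k.sum()>20: print(env.hand_in())
E
```

```text
blade 148 [ 0.45588242 -0.01475404  0.13465087] [ 0.42424321 -0.0322797   0.10008867]
[ 0.61570342 -0.30256154  0.07867244] 0.01653625371808376 78.36095094680786 0.0021400587076944415
the job is handed in; nothing more can be done
None
```

The job is handed in at about 23 s: the blade is seated in the mould's gap, and the rod went down the tube until its collar stopped on the mouth, came right out, and is held level with its tip about 9 cm above the 120 mm disc; the verdict was not shown.

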